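# Sweep dry clay trimmings into the reclaim tub

### The job

Clear the work board: with the fingers, sweep the three brown clay trimmings across it and off its side edge into the dark grey reclaim tub tucked under that edge. The trimmings are dry and brittle, so slide them gently along the board, never pinching, pressing or lifting them; none may fall anywhere else. Go round the cup, the jar and the leaf relief that stand on the board, and leave these and everything else where they are.

Things in the scene. Friction and masses are not known exactly. Their poses are not given: they have to be found in the camera images.
- board: White laminate work board with a blue edge band, 360 (its x) x 440 (its y) x 18 mm, fixed, lying level on two battens (each 320 x 45 x 65 mm high, along its x at y = -120 and +120 mm). Origin on the table under its centre; its flat top is 83 mm above the origin (and the table), its underside 65 mm. There is no lip on any edge.
- tub: Dark grey plastic reclaim tub, fixed, open, 380 (x) x 200 (y) mm, rim 45 mm high, walls and floor 5 mm, some pale old scraps stuck in it. Origin under its centre, on the table; axes parallel to the board's. It lies along the board's left or right edge (tub centre at board y = +285 or -285 mm, x = 0; varies), 35 mm of it under that edge, so what is pushed over the edge drops in.
- tool_tray: Pale wooden tool tray, fixed, 380 (x) x 200 (y) x 45 mm, with modelling tools lying in it, tucked under the board's opposite edge like the tub. Origin under its centre, on the table. Nothing is to fall in it.
- trim_a: Brown dry clay trimming, a loose roughly oblong flat piece 48 (x) x 24 (y) x 13 mm, about 25 g, to be swept into the tub. It starts flat on the board's front strip (nearest the robot, board x -142 to -120 mm), any yaw. Origin at the centre of its underside.
- trim_b: Brown dry clay trimming, 44 (x) x 28 (y) x 13 mm, about 25 g, to be swept into the tub. It starts flat on the board's middle strip (board x -55 to -35 mm), between the cup and the jar, any yaw. Origin at the centre of its underside.
- trim_c: Brown dry clay trimming, 46 (x) x 26 (y) x 13 mm, about 25 g, to be swept into the tub. It starts flat on the board between the middle strip and the leaf relief (board x 30 to 45 mm), any yaw. Origin at the centre of its underside.
- cup: Small pale green open cup, 52 mm across the rim, 38 mm high, 90 g, standing loose on the board's middle strip (board x about -42 mm), 117 to 165 mm left or right of the middle (cup and jar may swap). Not to be disturbed. Origin at the centre of its underside.
- jar: Small blue jar with white lid, 48 mm across, 42 mm high, 130 g, standing loose on the board's middle strip (board x about -42 mm), 117 to 165 mm to the other side. Not to be disturbed. Origin at the centre of its underside.
- leaf: Grey coil-built leaf relief, raw clay, lying loose along the board's far side (centre at board x about +130 mm): 90 (x) x 260 (y) mm, 27 mm high, 800 g. Not to be disturbed. Origin at the centre of its underside, its y axis along its length.
- mug: Unglazed pinkish mug, 80 mm across, 85 mm high, loose on the table to the robot's left. Not to be disturbed. Origin at the centre of its underside.
- glaze_bottle: White bottle with green label and red cap, 60 mm across, 150 mm high, loose on the table at the right. Not to be disturbed. Origin at the centre of its underside.
- vase: Blue vase, 72 mm across, 110 mm high, loose on the table at the left. Not to be disturbed. Origin at the centre of its underside.
- bowl: Pink bowl, 110 mm across, 50 mm high, loose on the table at the right. Not to be disturbed. Origin at the centre of its underside.

How it is judged (in metres and radians):
At the end, for the whole second after the job is handed in: All three trimmings lie at rest inside the reclaim tub (their origins between its walls and below its rim), and the leaf relief, cup, jar, mug, glaze bottle, vase and bowl stand within 12 mm of where they were, not tipped (x of trim_a in the frame of tub between -0.185 and 0.185 m and y of trim_a in the frame of tub between -0.095 and 0.095 m and z of each of trim_a, trim_b, trim_c in the frame of tub below 0.045 m and linear speed of each of trim_a, trim_b, trim_c below 0.02 m/s and x of trim_b in the frame of tub between -0.185 and 0.185 m and y of trim_b in the frame of tub between -0.095 and 0.095 m and x of trim_c in the frame of tub between -0.185 and 0.185 m and y of trim_c in the frame of tub between -0.095 and 0.095 m and not (distance of leaf from where it was at the start of the episode above 0.012 m or angle between leaf's own z axis and vertical above 0.25 rad) and not (distance of cup from where it was at the start of the episode above 0.012 m or angle between cup's own z axis and vertical above 0.25 rad) and not (distance of jar from where it was at the start of the episode above 0.012 m or angle between jar's own z axis and vertical above 0.25 rad) and not (distance of mug from where it was at the start of the episode above 0.012 m or angle between mug's own z axis and vertical above 0.25 rad) and not (distance of glaze_bottle from where it was at the start of the episode above 0.012 m or angle between glaze_bottle's own z axis and vertical above 0.25 rad) and not (distance of vase from where it was at the start of the episode above 0.012 m or angle between vase's own z axis and vertical above 0.25 rad) and not (distance of bowl from where it was at the start of the episode above 0.012 m or angle between bowl's own z axis and vertical above 0.25 rad)); the robot touches nothing.
It fails at once if a trimming is lifted: its origin more than 18 mm above the board's top and the piece clear of the board ((height (world z) of trim_a above 0.101 m and contact force between board and trim_a below 0.005 N) or (height (world z) of trim_b above 0.101 m and contact force between board and trim_b below 0.005 N) or (height (world z) of trim_c above 0.101 m and contact force between board and trim_c below 0.005 N)).
It fails at once if a trimming is pinched or pressed: more than 15 N between it and the fingers (contact force between the fingers and trim_a above 15 N or contact force between the fingers and trim_b above 15 N or contact force between the fingers and trim_c above 15 N).
It fails at once if a trimming falls off the board anywhere but into the tub ((height (world z) of trim_a below 0.04 m and not (x of trim_a in the frame of tub between -0.185 and 0.185 m and y of trim_a in the frame of tub between -0.095 and 0.095 m and z of trim_a in the frame of tub below 0.045 m)) or (height (world z) of trim_b below 0.04 m and not (x of trim_b in the frame of tub between -0.185 and 0.185 m and y of trim_b in the frame of tub between -0.095 and 0.095 m and z of trim_b in the frame of tub below 0.045 m)) or (height (world z) of trim_c below 0.04 m and not (x of trim_c in the frame of tub between -0.185 and 0.185 m and y of trim_c in the frame of tub between -0.095 and 0.095 m and z of trim_c in the frame of tub below 0.045 m))).
It fails at once if the leaf relief, cup, jar or another bystander is shifted more than 12 mm or tipped ((distance of leaf from where it was at the start of the episode above 0.012 m or angle between leaf's own z axis and vertical above 0.25 rad) or (distance of cup from where it was at the start of the episode above 0.012 m or angle between cup's own z axis and vertical above 0.25 rad) or (distance of jar from where it was at the start of the episode above 0.012 m or angle between jar's own z axis and vertical above 0.25 rad) or (distance of mug from where it was at the start of the episode above 0.012 m or angle between mug's own z axis and vertical above 0.25 rad) or (distance of glaze_bottle from where it was at the start of the episode above 0.012 m or angle between glaze_bottle's own z axis and vertical above 0.25 rad) or (distance of vase from where it was at the start of the episode above 0.012 m or angle between vase's own z axis and vertical above 0.25 rad) or (distance of bowl from where it was at the start of the episode above 0.012 m or angle between bowl's own z axis and vertical above 0.25 rad)).
It also fails if it takes over 72 s, if anything falls off the work surface, if the arm or the gripper's body presses on something with over 40 N, if the wrist force passes 120 N, or if a joint passes its speed limit or range.

### The arm

A 6-joint arm with a two-finger parallel gripper is mounted at the origin on the work surface. World frame = base frame: x ahead of the robot, y to its left, z up, the work surface at z = 0. Lengths are in m, angles in degrees, forces in N, time in s.
With the tool pointing down it reaches from about 0.4 to 0.925 m from the base axis. Payload 3.4 kg.
Tool frame: the origin (TCP) lies at the very end of the fingers, on their centre line; the grasp point (between the pads) lies 19 mm behind it; z points along the fingers, y is the line along which they close (so a half turn about z gives the same grasp; the last joint's range is limited). The gripper opens to 85 mm and grips with 20 to 120 N. Pads are 22 mm wide; open, the fingers measure 114 mm over their backs; the gripper's body (76 mm by 85 mm) begins 54 mm behind the grasp point. The pads swing forward as they close: fully open they stand 13 mm farther back than shut.
Start: joints at [64.429, 17.578, 86.31, -0, 76.112, -4.211], TCP at [0.209, 0.536, 0.231] pointing down, gripper open.
Joint ranges: [-179.03, 179.03], [-60, 130.46], [8.19, 133.38], [-81.62, 261.62], [5.75, 156.47], [-153.77, 153.77]. Speed limits (degrees/s): [147.25, 147.25, 180, 180, 180, 180].

### API

Orientations are given as [roll, pitch, yaw] about the fixed x, y, z axes, in that order (R = Rz(yaw) Ry(pitch) Rx(roll)).
In Python, from station import manip gives the robot as it stands.
- The arm moves only by the tool arm_command, never from a script. Its argument "motion" is a list of rows, each an object of numbers: "x", "y", "z": the shift along the world's x, y, z in cm; "twist": the turn about the world's z in rad. A call has 1 to 12 rows; each row is the pose to reach, as a shift and turn from the pose commanded when the call began; what a row does not reach only later rows make up. A row lasts 1/8 s, in which the tool goes at most 62.5 mm and 10.7 degrees, less where a joint would pass 70% of its speed; a pose out of reach is approached as far as the arm can. A call with a gripper value outside its range is refused whole. "claw" is the finger opening in cm, from 0 to 8.54, set as the call begins (left out, the last holds). The fingers move at their own pace and stop on an object; "grip_force" is the grip in N (left out, the last holds). Time passes only in rows, so rows that repeat a pose let the fingers close. It gives the time, the measured TCP pose, the force, the opening and the grip force at its end, in the units of the state.
- manip.sense(): the state, without advancing time (a new reading comes with each control period).
- manip.get_image(name): name is "scene" or "top" or "wrist"; returns a dict with "frame" (400x640x3 uint8, red, green, blue), "fov_y" (degrees; the focal length in pixels is half the picture's height over the tangent of half this angle, whatever the lens; pixels are square), "cx", "cy" (the principal point, pixels), "extrinsics" (4x4, takes a point from world to camera coordinates). Camera axes: x right, y down, z forward; pixel columns grow to the right and rows downward; lengths in m; the calibration is good to about 2 mm. A picture is of the moment at which its call begins. There is no depth.
- manip.close_job(): hands the job in; it is judged then, once.
Trained networks look in the newest picture that a camera, given by its name, has taken for a name from the list of things; names that differ only in an ending like _2 or _b are one class to them, and where a whole thing is asked for, a point or a joint stands for the part that bears it (a point fixed in the world has none). Each returns a list of dicts, best first, with "p" (0 to 1); they miss things now and then, are a little off and sometimes report something else, mostly with a low value. They report only what shows in the picture. A call takes as long as a camera call.
- manip.spot_in(camera, target): "centre" ([x, y, z] in m, in the coordinates of the camera as it stood for that picture, good to about 4 mm: the middle of the surface that is visible of it).
The state is a dict: "t": time; "qpos": joint angles; "joint_vel": joint speeds; "joint_efforts": joint torques, N m; "eef_pos": TCP position; "ee_rot": TCP orientation; "wrist_force": force on the tool from outside, world axes, zero at the start; "torque": the same for the moment, N m; "finger_gap": finger opening in m; "grasp_force": force on a finger pad.
Only numpy, scipy, OpenCV 4.12 (cv2) and the standard library are available. Lean on these libraries where they do the work, as an engineer would, in place of code of your own. Each camera call takes 0.05 s, during which the arm holds its last target. There are 200 camera calls.

## Working session

There is one attempt and no reset: what is moved stays moved. The work goes in short steps, Python scripts to look and compute and a tool call to move; the robot and the scene stay as the last step left them, time stands still between calls to the robot, and variables do not carry over. Pictures are saved under pics/ and viewed, at most 10 in all, crops included, and the job is handed in when it is done.

Besides the shell and the picture viewer there is one more tool, called after "Call:" by a JSON object that holds its "fn" and its "kwargs". arm_command: Moves the arm, as the interface text tells. Its arguments: {"type":"object","properties":{"motion":{"type":"array","items":{"type":"object","properties":{"x":{"type":"number"},"y":{"type":"number"},"z":{"type":"number"},"twist":{"type":"number"}}}},"claw":{"type":"number"},"grip_force":{"type":"number"}},"required":["motion"]}

```bash
mkdir -p pics; cat > h.py <<'E'
import numpy as np, cv2
from station import manip
def img(n,save=None):
    d=manip.get_image(n)
    if save: cv2.imwrite('pics/'+save,d['frame'][:,:,::-1])
    return d
def K(d):
    f=d['frame'].shape[0]/2/np.tan(np.radians(d['fov_y'])/2); return f,d['cx'],d['cy']
def toworld(d,p):
    return np.linalg.inv(np.array(d['extrinsics']))@np.append(p,1)
def px2z(d,u,v,z):
    f,cx,cy=K(d); E=np.linalg.inv(np.array(d['extrinsics'])); r=E[:3,:3]@np.array([(u-cx)/f,(v-cy)/f,1]); o=E[:3,3]
    return o+r*(z-o[2])/r[2]
def w2px(d,p):
    f,cx,cy=K(d); c=np.array(d['extrinsics'])@np.append(p,1); return cx+f*c[0]/c[2],cy+f*c[1]/c[2]
E
python3 - <<'E'
from h import *
for c in ['top','scene']:
    d=img(c,c+'0.png')
    print(c,np.linalg.inv(np.array(d['extrinsics']))[:3,3].round(3))
    for n in ['board','tub','tool_tray','trim_a','cup','jar','leaf','mug','glaze_bottle','vase','bowl']:
        for r in manip.spot_in(c,n)[:4]:
            w=toworld(d,r['centre'])[:3]; print(n,round(r['p'],2),w.round(3),np.round(w2px(d,w)))
print(manip.sense())
E
```

```text
top [0.287 0.018 1.521]
board 0.82 [0.56  0.044 0.083] [305. 200.]
board 0.35 [0.618 0.342 0.001] [235. 190.]
tool_tray 0.78 [ 0.532 -0.273  0.011] [381. 210.]
tool_tray 0.72 [ 0.413 -0.539  0.095] [453. 236.]
trim_a 0.57 [ 0.431 -0.008  0.095] [318. 232.]
trim_a 0.51 [ 0.596 -0.057  0.093] [330. 191.]
trim_a 0.44 [0.536 0.085 0.094] [294. 205.]
cup 0.3 [ 0.529 -0.272  0.011] [380. 210.]
jar 0.42 [ 0.513 -0.119  0.126] [347. 210.]
jar 0.4 [ 0.431 -0.007  0.095] [318. 232.]
leaf 0.96 [0.701 0.006 0.106] [314. 164.]
leaf 0.4 [0.549 0.174 0.092] [272. 202.]
leaf 0.28 [ 0.41  -0.54   0.099] [454. 237.]
mug 0.93 [0.411 0.563 0.039] [175. 239.]
mug 0.48 [0.559 0.044 0.084] [305. 200.]
mug 0.17 [0.703 0.006 0.107] [314. 164.]
glaze_bottle 0.69 [ 0.415 -0.538  0.097] [453. 236.]
glaze_bottle 0.38 [0.7   0.003 0.106] [315. 165.]
vase 0.64 [0.534 0.554 0.073] [177. 207.]
bowl 0.61 [ 0.413 -0.539  0.096] [453. 236.]
bowl 0.57 [ 0.528 -0.589  0.023] [456. 210.]
scene [ 1.183 -0.477  0.923]
board 0.55 [0.602 0.015 0.083] [330. 199.]
tub 0.95 [0.655 0.376 0.004] [418. 173.]
tool_tray 0.7 [ 0.565 -
[... 499 characters left out ...]
 0.12 ] [279. 200.]
{'t': 1.2, 'qpos': array([ 6.44286242e+01,  1.75778031e+01,  8.63112906e+01,  9.49379687e-05,
        7.61129488e+01, -4.21048341e+00]), 'joint_vel': array([-0.01876948, -0.02285805,  0.07936951,  0.02047252,  0.12191737,
        0.09978183]), 'joint_efforts': array([-1.00801248e-03, -4.57489014e+01, -2.52335018e+01, -3.00333550e-04,
        8.80360785e-04, -2.01477269e-05]), 'eef_pos': array([0.20944857, 0.53548308, 0.2313042 ]), 'ee_rot': array([-1.79997970e+02, -2.41876244e-04,  1.58639085e+02]), 'wrist_force': array([-0.8750231 ,  0.46053428, -0.13207799]), 'torque': array([ 0.02940846, -0.02609745, -0.04457879]), 'grasp_force': 0.0, 'finger_gap': 0.08527343954596057}
```

```bash
python3 - <<'E'
import cv2
a=cv2.imread('pics/top0.png')[130:270,200:410]; cv2.imwrite('pics/top0c.png',cv2.resize(a,None,fx=3.8,fy=3.8,interpolation=cv2.INTER_CUBIC))
a=cv2.imread('pics/scene0.png')[90:310,180:480]; cv2.imwrite('pics/scene0c.png',cv2.resize(a,None,fx=2.6,fy=2.6,interpolation=cv2.INTER_CUBIC))
E
```

```text
(no output)
```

View pics/top0c.png

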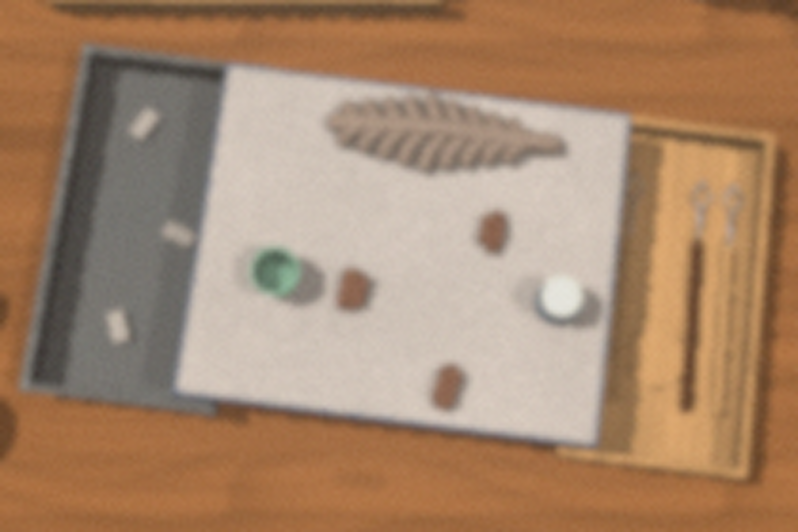

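View pics/scene0c.png

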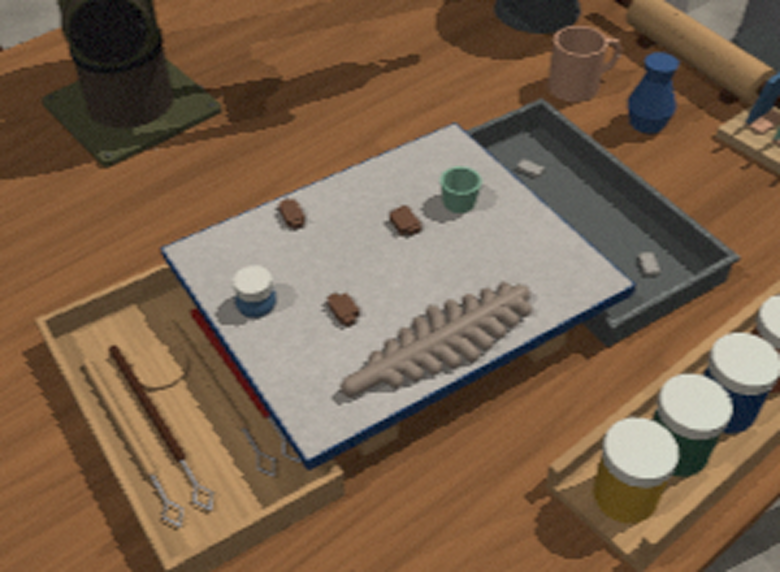

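The tub is at the board's left (+y) edge. The cup at crop pixel (276,271) is next to trim_b at (353,290). trim_c is at (493,232), trim_a at (449,387), the jar at (562,297), and the leaf is along the far side.

```bash
cat > b.py <<'E'
from h import *
dt=img('top'); ds=img('scene')
ct=[(226,64),(630,113),(600,445),(176,393)]; cs=[(632,289),(307,463),(165,250),(458,126)]
def T(p,z): return px2z(dt,200+p[0]/3.8,130+p[1]/3.8,z)
def S(p,z): return px2z(ds,180+p[0]/2.6,90+p[1]/2.6,z)
if __name__=='__main__':
    P=np.array([T(p,.083) for p in ct]);Q=np.array([S(p,.083) for p in cs])
    for X in (P,Q):
        c=X.mean(0); yv=(X[0]+X[3]-X[1]-X[2])[:2]; print(X[:,:2].round(3).tolist(),c.round(4),np.degrees(np.arctan2(-yv[0],yv[1])).round(2),np.linalg.norm(yv)/2)
    c=(P.mean(0)+Q.mean(0))[:2]/2
    for n,p,q,z in [('cuprim',(276,271),(461,176),.121),('jartop',(562,296),(253,278),.125),('a',(449,387),(292,213),.092),('b',(353,290),(405,220),.092),('c',(493,232),(343,308),.092),('leaf',(445,135),(440,340),.1)]:
        print(n,T(p,z)[:2].round(3),S(q,z)[:2].round(3))
E
python3 b.py
```

```text
[[0.783, 0.231], [0.729, -0.206], [0.372, -0.164], [0.427, 0.273]] [0.5777 0.0334 0.083 ] -7.08 0.4403283914075608
[[0.789, 0.222], [0.731, -0.205], [0.382, -0.156], [0.44, 0.274]] [0.5855 0.0339 0.083 ] -7.71 0.4323839389749211
cuprim [0.548 0.168] [0.548 0.176]
jartop [ 0.521 -0.124] [ 0.524 -0.12 ]
a [ 0.432 -0.009] [ 0.438 -0.005]
b [0.533 0.091] [0.539 0.092]
c [ 0.595 -0.056] [ 0.601 -0.054]
leaf [ 0.699 -0.005] [ 0.711 -0.007]
```

Call:
{"fn": "arm_command", "kwargs": {"motion": [{"x":1,"y":-1.5,"z":3,"twist":-0.05},{"x":3,"y":-5,"z":6,"twist":-0.18},{"x":6,"y":-10,"z":8,"twist":-0.33},{"x":9.2,"y":-15.2,"z":10,"twist":-0.48},{"x":12.4,"y":-20.5,"z":10,"twist":-0.63},{"x":15.5,"y":-25.8,"z":10,"twist":-0.78},{"x":18.7,"y":-31,"z":10,"twist":-0.93},{"x":21.9,"y":-36.3,"z":10,"twist":-1.08},{"x":25,"y":-41.5,"z":10,"twist":-1.2},{"x":28,"y":-46.5,"z":10,"twist":-1.29},{"x":30.3,"y":-50.3,"z":10,"twist":-1.32},{"x":31.1,"y":-51.6,"z":10,"twist":-1.32}], "claw": 1.6, "grip_force": 20}}

```text
t: 2.8
eef_pos: [0.5216, 0.0172, 0.3311]
ee_rot: [-180.0, 0.0, 82.8]
wrist_force: [0.3, -0.6, 0.2]
finger_gap: 0.0161
grasp_force: 0.0
```

```bash
python3 - <<'E'
from h import *
d=img('wrist','w1.png')
s=manip.sense();print(s['t'],s['eef_pos'],s['ee_rot'],s['finger_gap'],s['qpos'][5],s['wrist_force'])
for n in ['trim_a','cup','jar','leaf']:
    for r in manip.spot_in('wrist',n)[:4]:
        w=toworld(d,r['centre'])[:3]; print(n,round(r['p'],2),w.round(3),np.round(w2px(d,w)))
E
```

```text
2.85 [0.52195593 0.01688181 0.330945  ] [1.79979075e+02 6.40563933e-02 8.28678779e+01] 0.016119205753615497 4.3991822572447505 [ 1.36688208 -0.88229799  0.47163354]
trim_a 0.91 [ 0.599 -0.052  0.099] [377. 217.]
trim_a 0.75 [0.537 0.092 0.1  ] [322. 117.]
cup 0.76 [0.55  0.178 0.104] [324.  40.]
jar 0.68 [ 0.516 -0.112  0.124] [325. 270.]
leaf 0.8 [0.699 0.016 0.102] [450. 160.]
```

View pics/w1.png

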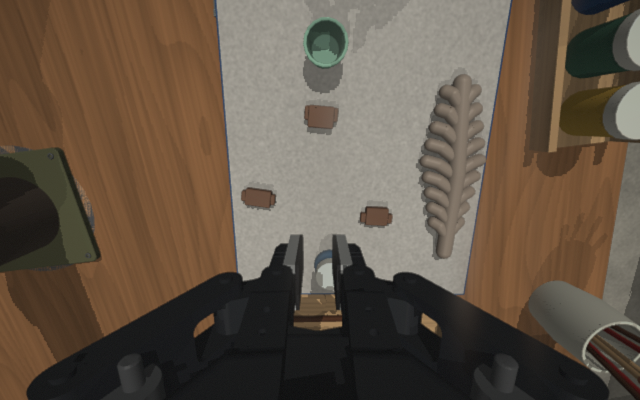

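The wrist view shows trim_a at (258,198), trim_b at (321,117), trim_c at (376,217) and the cup rim at (326,42), with all three trimmings' long axes roughly along board x. The board's edges run (218,20)-(237,290) and (511,10)-(465,290).

```bash
cat >> h.py <<'E'
A=np.radians(-7.1);C0=np.array([.578,.034])
def bd(w): 
    r=np.array(w[:2])-C0; return np.array([r[0]*np.cos(A)+r[1]*np.sin(A),-r[0]*np.sin(A)+r[1]*np.cos(A)])
def wd(b): return C0+np.array([b[0]*np.cos(A)-b[1]*np.sin(A),b[0]*np.sin(A)+b[1]*np.cos(A)])
E
python3 - <<'E'
from h import *
d=img('wrist')
for n,u,v,z in [('a',258,197,.096),('al',242,198,.09),('ar',276,198,.09),('b',321,116,.096),('c',376,216,.096),('cup',326,42,.121),('leafL',422,180,.095),('edgeL',219,30,.083),('edgeL2',236,280,.083),('eR',510,20,.083),('eR2',466,280,.083)]:
    w=px2z(d,u,v,z); print(n,w[:2].round(3),bd(w).round(3))
E
```

```text
a [0.434 0.001] [-0.139 -0.051]
al [0.41  0.001] [-0.163 -0.054]
ar [ 0.458 -0.005] [-0.115 -0.054]
b [0.534 0.097] [-0.052  0.058]
c [ 0.596 -0.047] [ 0.027 -0.078]
cup [0.548 0.176] [-0.047  0.137]
leafL [ 0.662 -0.003] [ 0.088 -0.026]
edgeL [0.42  0.214] [-0.179  0.159]
edgeL2 [ 0.373 -0.131] [-0.183 -0.189]
eR [0.778 0.182] [0.18  0.172]
eR2 [ 0.731 -0.174] [ 0.178 -0.188]
```

Call:
{"fn": "arm_command", "kwargs": {"motion": [{"x":-3,"y":-3,"z":-2},{"x":-6,"y":-5.5,"z":-6},{"x":-8.5,"y":-7,"z":-11},{"x":-9.1,"y":-7.3,"z":-16},{"x":-9.1,"y":-7.3,"z":-20},{"x":-9.1,"y":-7.3,"z":-22.5},{"x":-9.1,"y":-7.3,"z":-23.6},{"x":-9.1,"y":-7.3,"z":-24.1},{"x":-9.1,"y":-7.3,"z":-24.3},{"x":-9.1,"y":-7.3,"z":-24.3}]}}

```text
$.motion[0]: bad value
```

Call:
{"fn": "arm_command", "kwargs": {"motion": [{"x":-3,"y":-3,"z":-2,"twist":0},{"x":-6,"y":-5.5,"z":-6,"twist":0},{"x":-8.5,"y":-7,"z":-11,"twist":0},{"x":-9.1,"y":-7.3,"z":-16,"twist":0},{"x":-9.1,"y":-7.3,"z":-20,"twist":0},{"x":-9.1,"y":-7.3,"z":-22.5,"twist":0},{"x":-9.1,"y":-7.3,"z":-23.6,"twist":0},{"x":-9.1,"y":-7.3,"z":-24.1,"twist":0},{"x":-9.1,"y":-7.3,"z":-24.3,"twist":0},{"x":-9.1,"y":-7.3,"z":-24.3,"twist":0}]}}

```text
t: 4.35
eef_pos: [0.4301, -0.0535, 0.089]
ee_rot: [179.9, 0.0, 83.0]
wrist_force: [0.4, -0.5, 0.2]
finger_gap: 0.0162
grasp_force: 0.0
```

```bash
python3 - <<'E'
from h import *
d=img('wrist','w2.png')
s=manip.sense();print(s['t'],s['eef_pos'],bd(s['eef_pos']),s['wrist_force'])
E
```

```text
4.4 [ 0.43008833 -0.05360825  0.08899396] [-0.13594896 -0.10521857] [ 0.40550772 -0.39295619 -0.39631861]
```

View pics/w2.png

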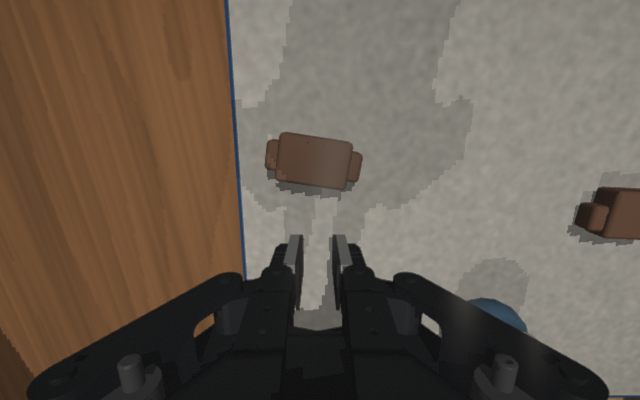

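Call:
{"fn": "arm_command", "kwargs": {"motion": [{"x":0.06,"y":0.5,"z":-0.2,"twist":0},{"x":0.12,"y":1.0,"z":-0.2,"twist":0},{"x":0.18,"y":1.4,"z":-0.2,"twist":0},{"x":0.22,"y":1.8,"z":-0.2,"twist":0},{"x":0.27,"y":2.2,"z":-0.2,"twist":0},{"x":0.32,"y":2.6,"z":-0.2,"twist":0},{"x":0.37,"y":3.0,"z":-0.2,"twist":0},{"x":0.42,"y":3.4,"z":-0.2,"twist":0},{"x":0.48,"y":3.9,"z":-0.2,"twist":0},{"x":0.55,"y":4.5,"z":-0.2,"twist":0},{"x":0.65,"y":5.2,"z":-0.2,"twist":0},{"x":0.74,"y":6.0,"z":-0.2,"twist":0}]}}

```text
t: 5.9
eef_pos: [0.4369, 0.007, 0.0863]
ee_rot: [180.0, -0.0, 83.0]
wrist_force: [-0.2, 0.5, -0.2]
finger_gap: 0.0163
grasp_force: 0.1
```

```bash
cat > seg.py <<'E'
import sys
from h import *
d=img('wrist')
m=cv2.inRange(cv2.cvtColor(d['frame'],cv2.COLOR_RGB2HSV),(0,70,30),(14,200,150))
m[230:,225:415]=0
n,l,st,ce=cv2.connectedComponentsWithStats(m)
for i in range(1,n):
    if st[i,4]>500:
        w=px2z(d,*ce[i],.092); print('blob',st[i].tolist(),ce[i].round(),bd(w).round(3))
s=manip.sense();print(s['t'],s['eef_pos'].round(4),bd(s['eef_pos']).round(4),s['wrist_force'].round(2))
if len(sys.argv)>1: cv2.imwrite('pics/'+sys.argv[1],d['frame'][:,:,::-1])
E
python3 seg.py w3.png
```

```text
blob [0, 0, 240, 400, 77061] [107. 169.] [-0.24   0.002]
blob [463, 13, 108, 78, 6306] [515.  50.] [-0.049  0.055]
blob [265, 189, 92, 41, 3323] [310. 210.] [-0.14  -0.019]
blob [556, 290, 84, 51, 3456] [602. 315.] [ 0.026 -0.082]
5.95 [0.437  0.0078 0.0863] [-0.1367 -0.0435] [0.94 1.41 0.  ]
```

View pics/w3.png

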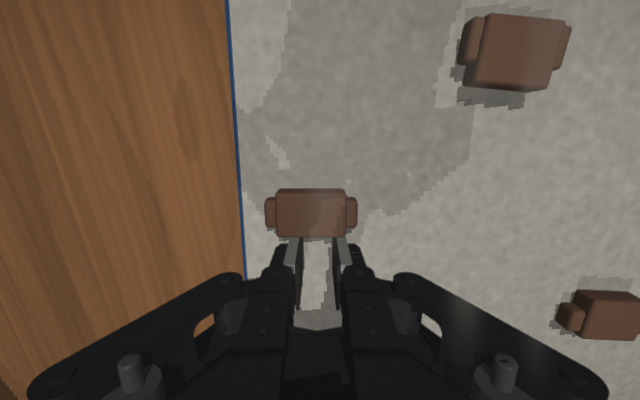

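Call:
{"fn": "arm_command", "kwargs": {"motion": [{"x":0.1,"y":0.8,"z":0,"twist":0},{"x":0.2,"y":1.6,"z":0,"twist":0},{"x":0.3,"y":2.4,"z":0,"twist":0},{"x":0.4,"y":3.2,"z":0,"twist":0},{"x":0.5,"y":4.0,"z":0,"twist":0},{"x":0.6,"y":4.8,"z":0,"twist":0},{"x":0.7,"y":5.6,"z":0,"twist":0},{"x":0.8,"y":6.4,"z":0,"twist":0},{"x":0.9,"y":7.2,"z":0,"twist":0},{"x":1.0,"y":8.0,"z":0,"twist":0},{"x":1.1,"y":8.8,"z":0,"twist":0},{"x":1.2,"y":9.6,"z":0,"twist":0}]}}

```text
t: 7.45
eef_pos: [0.4489, 0.103, 0.0863]
ee_rot: [-180.0, 0.0, 83.0]
wrist_force: [-0.1, -0.5, 0.2]
finger_gap: 0.0159
grasp_force: 0.1
```

```bash
python3 seg.py
```

```text
blob [0, 0, 241, 400, 77063] [108. 168.] [-0.239  0.099]
blob [265, 189, 92, 41, 3325] [310. 210.] [-0.14   0.077]
blob [434, 224, 92, 57, 3992] [479. 252.] [-0.05   0.054]
7.5 [0.4492 0.1038 0.0863] [-0.1364  0.0533] [-0.15  0.97  0.09]
```

Call:
{"fn": "arm_command", "kwargs": {"motion": [{"x":0.1,"y":0.8,"z":0,"twist":0},{"x":0.2,"y":1.6,"z":0,"twist":0},{"x":0.3,"y":2.4,"z":0,"twist":0},{"x":0.4,"y":3.2,"z":0,"twist":0},{"x":0.5,"y":4.0,"z":0,"twist":0},{"x":0.6,"y":4.8,"z":0,"twist":0},{"x":0.7,"y":5.6,"z":0,"twist":0},{"x":0.8,"y":6.4,"z":0,"twist":0},{"x":0.9,"y":7.2,"z":0,"twist":0},{"x":1.0,"y":8.0,"z":0,"twist":0},{"x":1.1,"y":8.8,"z":0,"twist":0},{"x":1.2,"y":9.6,"z":0,"twist":0}]}}

```text
t: 9.0
eef_pos: [0.4609, 0.199, 0.0863]
ee_rot: [-180.0, 0.0, 83.0]
wrist_force: [0.4, -0.8, 1.0]
finger_gap: 0.0158
grasp_force: 0.1
```

```bash
python3 seg.py
```

```text
blob [0, 0, 242, 400, 76641] [107. 170.] [-0.24   0.195]
blob [264, 189, 93, 41, 3321] [310. 210.] [-0.14   0.174]
9.05 [0.4613 0.1999 0.0864] [-0.1363  0.1502] [1.24 0.72 1.1 ]
```

Call:
{"fn": "arm_command", "kwargs": {"motion": [{"x":0.1,"y":0.7,"z":0,"twist":0},{"x":0.17,"y":1.4,"z":0,"twist":0},{"x":0.25,"y":2.1,"z":0,"twist":0},{"x":0.35,"y":2.8,"z":0,"twist":0},{"x":0.43,"y":3.5,"z":0,"twist":0},{"x":0.52,"y":4.2,"z":0,"twist":0},{"x":0.6,"y":4.9,"z":0,"twist":0},{"x":0.7,"y":5.6,"z":0,"twist":0},{"x":0.8,"y":6.4,"z":0,"twist":0},{"x":0.9,"y":7.2,"z":0,"twist":0},{"x":0.9,"y":7.4,"z":0,"twist":0},{"x":0.9,"y":7.4,"z":0,"twist":0}]}}

```text
t: 10.55
eef_pos: [0.4697, 0.2726, 0.0863]
ee_rot: [-180.0, 0.0, 83.0]
wrist_force: [-0.5, -1.0, 0.2]
finger_gap: 0.0161
grasp_force: 0.0
```

```bash
python3 seg.py w4.png
```

```text
blob [0, 0, 225, 400, 44894] [ 79. 173.] [-0.254  0.267]
blob [195, 0, 40, 178, 1437] [216.  62.] [-0.182  0.317]
blob [283, 180, 61, 32, 1645] [313. 196.] [-0.139  0.256]
10.6 [0.4697 0.2724 0.0862] [-0.137   0.2232] [-0.72  0.22  0.15]
```

View pics/w4.png

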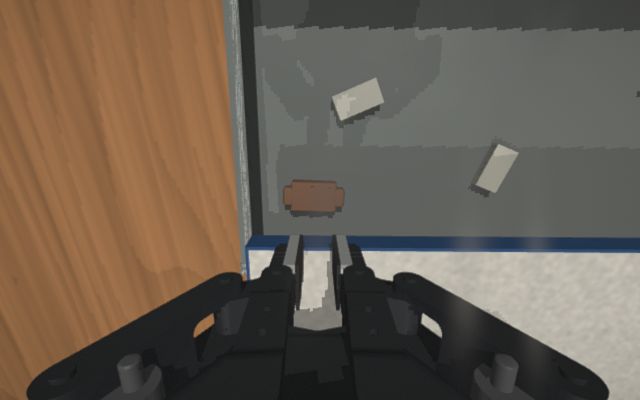

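trim_a now lies in the tub at pixel (313,196). Next is trim_c.

Call:
{"fn": "arm_command", "kwargs": {"motion": [{"x":0,"y":-0.5,"z":4,"twist":0},{"x":0,"y":-1,"z":9,"twist":0},{"x":1.5,"y":-5,"z":10,"twist":0},{"x":3,"y":-10,"z":10,"twist":0},{"x":4.6,"y":-15,"z":10,"twist":0},{"x":6.2,"y":-20,"z":10,"twist":0},{"x":7.8,"y":-25,"z":10,"twist":0},{"x":9.4,"y":-30,"z":10,"twist":0},{"x":11,"y":-34.5,"z":10,"twist":0},{"x":11.8,"y":-37,"z":10,"twist":0},{"x":11.8,"y":-37.6,"z":10,"twist":0},{"x":11.8,"y":-37.6,"z":10,"twist":0}]}}

```text
t: 12.1
eef_pos: [0.587, -0.1032, 0.186]
ee_rot: [-179.9, -0.0, 83.0]
wrist_force: [-0.3, 1.2, -0.4]
finger_gap: 0.016
grasp_force: 0.0
```

```bash
python3 seg.py
```

```text
blob [0, 0, 136, 400, 32331] [ 45. 210.] [-0.215 -0.142]
blob [459, 0, 181, 400, 42905] [561. 186.] [ 0.236 -0.118]
blob [296, 128, 47, 31, 1090] [318. 143.] [ 0.027 -0.082]
12.15 [ 0.587  -0.1026  0.1861] [ 0.0258 -0.1344] [ 0.21  0.44 -0.01]
```

Call:
{"fn": "arm_command", "kwargs": {"motion": [{"x":0.1,"y":0,"z":-4,"twist":0},{"x":0.1,"y":0,"z":-7.5,"twist":0},{"x":0.1,"y":0,"z":-9.2,"twist":0},{"x":0.1,"y":0,"z":-9.8,"twist":0},{"x":0.1,"y":0,"z":-10,"twist":0},{"x":0.15,"y":0.4,"z":-10,"twist":0},{"x":0.2,"y":0.9,"z":-10,"twist":0},{"x":0.27,"y":1.4,"z":-10,"twist":0},{"x":0.33,"y":1.8,"z":-10,"twist":0},{"x":0.38,"y":2.2,"z":-10,"twist":0},{"x":0.43,"y":2.6,"z":-10,"twist":0},{"x":0.48,"y":3.0,"z":-10,"twist":0}]}}

```text
t: 13.65
eef_pos: [0.5927, -0.0733, 0.0863]
ee_rot: [-180.0, 0.0, 83.0]
wrist_force: [0.5, 0.2, -0.4]
finger_gap: 0.016
grasp_force: 0.1
```

Call:
{"fn": "arm_command", "kwargs": {"motion": [{"x":0.05,"y":0.4,"z":0,"twist":0},{"x":0.1,"y":0.8,"z":0,"twist":0},{"x":0.15,"y":1.3,"z":0,"twist":0},{"x":0.23,"y":1.9,"z":0,"twist":0},{"x":0.32,"y":2.6,"z":0,"twist":0},{"x":0.42,"y":3.4,"z":0,"twist":0},{"x":0.52,"y":4.2,"z":0,"twist":0},{"x":0.62,"y":5.0,"z":0,"twist":0},{"x":0.72,"y":5.8,"z":0,"twist":0},{"x":0.82,"y":6.6,"z":0,"twist":0},{"x":0.92,"y":7.4,"z":0,"twist":0},{"x":1.02,"y":8.2,"z":0,"twist":0}]}}

```text
t: 15.15
eef_pos: [0.6029, 0.009, 0.0863]
ee_rot: [180.0, -0.0, 83.0]
wrist_force: [0.0, 0.6, -0.9]
finger_gap: 0.016
grasp_force: 0.1
```

```bash
python3 seg.py
```

```text
blob [558, 65, 82, 335, 13877] [612. 275.] [ 0.19  -0.034]
blob [100, 71, 104, 69, 5826] [152. 104.] [-0.049  0.054]
blob [278, 185, 88, 45, 3285] [321. 210.] [0.03  0.003]
15.2 [0.603  0.01   0.0863] [ 0.0278 -0.0207] [ 0.4   0.23 -1.18]
```

Call:
{"fn": "arm_command", "kwargs": {"motion": [{"x":0.1,"y":0.8,"z":0,"twist":0},{"x":0.2,"y":1.6,"z":0,"twist":0},{"x":0.3,"y":2.4,"z":0,"twist":0},{"x":0.4,"y":3.2,"z":0,"twist":0},{"x":0.5,"y":4.0,"z":0,"twist":0},{"x":0.6,"y":4.8,"z":0,"twist":0},{"x":0.7,"y":5.6,"z":0,"twist":0},{"x":0.8,"y":6.4,"z":0,"twist":0},{"x":0.9,"y":7.2,"z":0,"twist":0},{"x":1.0,"y":8.0,"z":0,"twist":0},{"x":1.1,"y":8.8,"z":0,"twist":0},{"x":1.2,"y":9.6,"z":0,"twist":0}]}}

```text
t: 16.7
eef_pos: [0.6149, 0.105, 0.0863]
ee_rot: [-180.0, 0.0, 83.0]
wrist_force: [-1.0, 0.5, -0.6]
finger_gap: 0.0157
grasp_force: 0.1
```

```bash
python3 seg.py
```

```text
blob [560, 69, 80, 331, 11321] [608. 285.] [0.189 0.057]
blob [278, 186, 88, 44, 3266] [321. 210.] [0.03 0.1 ]
blob [137, 260, 84, 52, 2562] [171. 280.] [-0.053  0.06 ]
16.75 [0.6151 0.106  0.0863] [0.0279 0.0761] [ 0.25 -0.11 -0.39]
```

Call:
{"fn": "arm_command", "kwargs": {"motion": [{"x":0.1,"y":0.8,"z":0,"twist":0},{"x":0.2,"y":1.6,"z":0,"twist":0},{"x":0.3,"y":2.4,"z":0,"twist":0},{"x":0.4,"y":3.2,"z":0,"twist":0},{"x":0.5,"y":4.0,"z":0,"twist":0},{"x":0.6,"y":4.8,"z":0,"twist":0},{"x":0.7,"y":5.6,"z":0,"twist":0},{"x":0.8,"y":6.4,"z":0,"twist":0},{"x":0.9,"y":7.2,"z":0,"twist":0},{"x":1.0,"y":8.0,"z":0,"twist":0},{"x":1.1,"y":8.8,"z":0,"twist":0},{"x":1.2,"y":9.6,"z":0,"twist":0}]}}

```text
t: 18.25
eef_pos: [0.6269, 0.201, 0.0863]
ee_rot: [-180.0, -0.0, 83.0]
wrist_force: [0.0, -0.5, -0.7]
finger_gap: 0.0159
grasp_force: 0.0
```

```bash
python3 seg.py
```

```text
blob [559, 0, 81, 367, 8998] [603. 158.] [0.167 0.224]
blob [55, 111, 74, 35, 2152] [ 92. 128.] [-0.079  0.237]
blob [278, 186, 88, 44, 3324] [321. 210.] [0.03  0.197]
18.3 [0.6271 0.2021 0.0863] [0.0279 0.1729] [ 0.34  1.51 -0.05]
```

Call:
{"fn": "arm_command", "kwargs": {"motion": [{"x":0.1,"y":0.7,"z":0,"twist":0},{"x":0.17,"y":1.4,"z":0,"twist":0},{"x":0.25,"y":2.1,"z":0,"twist":0},{"x":0.35,"y":2.8,"z":0,"twist":0},{"x":0.43,"y":3.5,"z":0,"twist":0},{"x":0.52,"y":4.2,"z":0,"twist":0},{"x":0.6,"y":4.9,"z":0,"twist":0},{"x":0.65,"y":5.2,"z":0,"twist":0},{"x":0.65,"y":5.2,"z":0,"twist":0}]}}

```text
t: 19.42
eef_pos: [0.6333, 0.2528, 0.0863]
ee_rot: [-180.0, 0.0, 83.0]
wrist_force: [-0.2, 0.5, -0.1]
finger_gap: 0.0159
grasp_force: 0.0
```

```bash
python3 seg.py
```

```text
blob [560, 0, 75, 363, 4532] [604. 152.] [0.166 0.279]
blob [72, 180, 68, 33, 1867] [106. 196.] [-0.079  0.256]
blob [291, 181, 59, 34, 1603] [320. 197.] [0.029 0.256]
blob [555, 197, 21, 46, 530] [566. 221.] [0.157 0.243]
19.475 [0.6333 0.2525 0.0862] [0.0279 0.2236] [-0.    0.64  0.4 ]
```

trim_c is in the tub next to trim_a. For trim_b, I'll push it along board +x into the free lane, then sweep it off.

Call:
{"fn": "arm_command", "kwargs": {"motion": [{"x":0,"y":-0.3,"z":4,"twist":0},{"x":-0.5,"y":-1,"z":9,"twist":0.1},{"x":-2,"y":-2,"z":10,"twist":0.27},{"x":-4,"y":-4,"z":10,"twist":0.44},{"x":-6,"y":-6,"z":10,"twist":0.61},{"x":-8,"y":-8,"z":10,"twist":0.78},{"x":-10,"y":-10,"z":10,"twist":0.95},{"x":-12,"y":-12,"z":10,"twist":1.12},{"x":-14,"y":-13.7,"z":10,"twist":1.29},{"x":-15.3,"y":-14.8,"z":10,"twist":1.46},{"x":-15.8,"y":-15.1,"z":10,"twist":1.57},{"x":-15.8,"y":-15.1,"z":10,"twist":1.57}]}}

```text
t: 20.98
eef_pos: [0.4748, 0.101, 0.1865]
ee_rot: [-180.0, 0.0, 172.8]
wrist_force: [0.3, -0.2, 0.4]
finger_gap: 0.016
grasp_force: 0.0
```

```bash
python3 seg.py w5.png
```

```text
blob [0, 0, 640, 123, 74524] [317.  58.] [-0.227  0.053]
blob [0, 191, 43, 127, 1512] [ 18. 257.] [-0.059 -0.225]
blob [586, 203, 54, 197, 5739] [621. 327.] [0.018 0.358]
21.025 [0.4753 0.1013 0.1865] [-0.1102  0.0541] [ 0.84  0.87 -0.61]
```

View pics/w5.png

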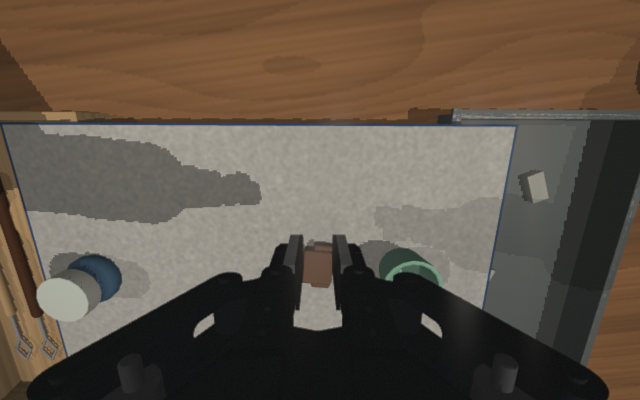

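Call:
{"fn": "arm_command", "kwargs": {"motion": [{"x":0,"y":0.1,"z":-4,"twist":0},{"x":0,"y":0.1,"z":-7.5,"twist":0},{"x":0,"y":0.1,"z":-9.2,"twist":0},{"x":0,"y":0.1,"z":-9.8,"twist":0},{"x":0,"y":0.1,"z":-10,"twist":0},{"x":0.4,"y":0.05,"z":-10,"twist":0},{"x":0.8,"y":0,"z":-10,"twist":0},{"x":1.2,"y":-0.05,"z":-10,"twist":0},{"x":1.6,"y":-0.1,"z":-10,"twist":0},{"x":2.0,"y":-0.15,"z":-10,"twist":0},{"x":2.4,"y":-0.2,"z":-10,"twist":0},{"x":2.8,"y":-0.25,"z":-10,"twist":0}]}}

```text
t: 22.52
eef_pos: [0.5036, 0.099, 0.0863]
ee_rot: [180.0, -0.0, 173.0]
wrist_force: [-0.3, 0.1, -0.2]
finger_gap: 0.016
grasp_force: 0.0
```

Call:
{"fn": "arm_command", "kwargs": {"motion": [{"x":0.4,"y":-0.05,"z":0,"twist":0},{"x":0.9,"y":-0.11,"z":0,"twist":0},{"x":1.5,"y":-0.19,"z":0,"twist":0},{"x":2.2,"y":-0.27,"z":0,"twist":0},{"x":2.9,"y":-0.36,"z":0,"twist":0},{"x":3.6,"y":-0.45,"z":0,"twist":0},{"x":4.3,"y":-0.53,"z":0,"twist":0},{"x":5.0,"y":-0.62,"z":0,"twist":0},{"x":5.7,"y":-0.71,"z":0,"twist":0},{"x":6.4,"y":-0.8,"z":0,"twist":0},{"x":7.1,"y":-0.88,"z":0,"twist":0},{"x":7.8,"y":-0.97,"z":0,"twist":0}]}}

```text
t: 24.02
eef_pos: [0.5818, 0.0892, 0.0863]
ee_rot: [180.0, 0.0, 173.0]
wrist_force: [-0.0, 0.1, -0.0]
finger_gap: 0.0158
grasp_force: 0.1
```

```bash
python3 seg.py w6.png; python3 - <<'E'
from h import *
d=img('scene','s6.png')
for r in manip.spot_in('scene','trim_a')[:4]: print(round(r['p'],2),bd(toworld(d,r['centre'])).round(3))
a=cv2.imread('pics/s6.png')[90:310,180:480]; cv2.imwrite('pics/s6c.png',cv2.resize(a,None,fx=2.6,fy=2.6,interpolation=cv2.INTER_CUBIC))
E
```

```text
24.075 [0.5831 0.0891 0.0864] [-0.0017  0.0554] [ 1.54 -0.17  0.92]
```

View pics/s6c.png

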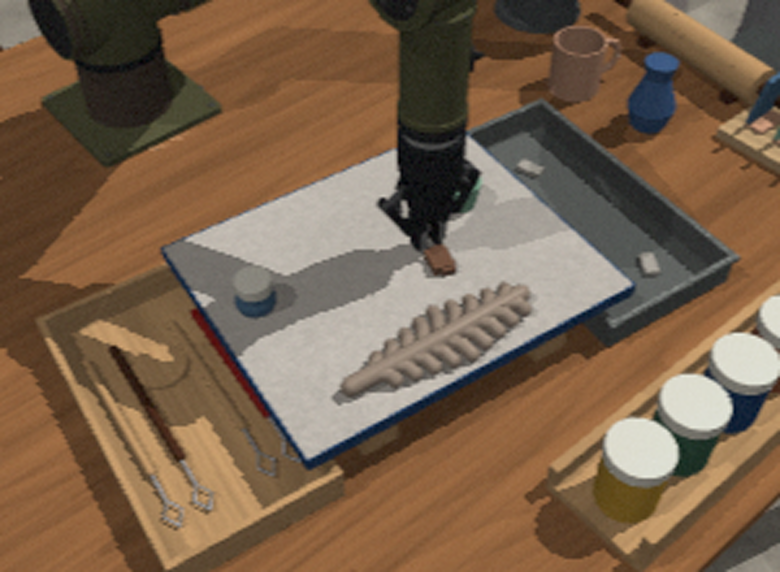

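trim_b sits just ahead of the fingers at crop pixel (440,260), clear of the cup and leaf. I'll swing behind it for the final sweep.

Call:
{"fn": "arm_command", "kwargs": {"motion": [{"x":-0.6,"y":0.1,"z":0,"twist":0},{"x":-1,"y":0.1,"z":2,"twist":0},{"x":-1,"y":0.1,"z":6,"twist":-0.1},{"x":-0.5,"y":-1,"z":10,"twist":-0.27},{"x":0,"y":-2,"z":10,"twist":-0.44},{"x":0.5,"y":-3,"z":10,"twist":-0.61},{"x":1,"y":-4,"z":10,"twist":-0.78},{"x":1.5,"y":-5,"z":10,"twist":-0.95},{"x":2,"y":-5.6,"z":10,"twist":-1.12},{"x":2.5,"y":-5.9,"z":10,"twist":-1.29},{"x":2.5,"y":-5.9,"z":10,"twist":-1.46},{"x":2.5,"y":-5.9,"z":10,"twist":-1.57}]}}

```text
t: 25.68
eef_pos: [0.6053, 0.0304, 0.1861]
ee_rot: [-179.9, 0.0, 82.8]
wrist_force: [0.8, -0.3, 0.1]
finger_gap: 0.0159
grasp_force: 0.0
```

```bash
python3 seg.py
```

```text
blob [0, 0, 119, 400, 31442] [ 43. 210.] [-0.215 -0.006]
blob [469, 0, 171, 381, 35290] [555. 222.] [ 0.241 -0.018]
blob [294, 125, 48, 38, 1308] [315. 143.] [0.026 0.053]
25.725 [0.6053 0.0304 0.1861] [ 0.0275 -0.0001] [ 1.66 -0.64 -0.36]
```

Call:
{"fn": "arm_command", "kwargs": {"motion": [{"x":0.1,"y":0,"z":-4,"twist":0},{"x":0.1,"y":0,"z":-7.5,"twist":0},{"x":0.1,"y":0,"z":-9.2,"twist":0},{"x":0.1,"y":0,"z":-9.8,"twist":0},{"x":0.1,"y":0,"z":-10,"twist":0},{"x":0.15,"y":0.4,"z":-10,"twist":0},{"x":0.2,"y":0.9,"z":-10,"twist":0},{"x":0.27,"y":1.4,"z":-10,"twist":0},{"x":0.33,"y":1.8,"z":-10,"twist":0},{"x":0.38,"y":2.2,"z":-10,"twist":0},{"x":0.43,"y":2.6,"z":-10,"twist":0},{"x":0.48,"y":3.0,"z":-10,"twist":0}]}}

```text
t: 27.22
eef_pos: [0.6113, 0.0605, 0.0863]
ee_rot: [180.0, 0.0, 83.0]
wrist_force: [-0.1, 0.1, 0.2]
finger_gap: 0.0157
grasp_force: 0.1
```

Call:
{"fn": "arm_command", "kwargs": {"motion": [{"x":0.05,"y":0.4,"z":0,"twist":0},{"x":0.1,"y":0.8,"z":0,"twist":0},{"x":0.15,"y":1.3,"z":0,"twist":0},{"x":0.23,"y":1.9,"z":0,"twist":0},{"x":0.32,"y":2.6,"z":0,"twist":0},{"x":0.42,"y":3.4,"z":0,"twist":0},{"x":0.52,"y":4.2,"z":0,"twist":0},{"x":0.62,"y":5.0,"z":0,"twist":0},{"x":0.72,"y":5.8,"z":0,"twist":0},{"x":0.82,"y":6.6,"z":0,"twist":0},{"x":0.92,"y":7.4,"z":0,"twist":0},{"x":1.02,"y":8.2,"z":0,"twist":0}]}}

```text
t: 28.72
eef_pos: [0.6214, 0.1428, 0.0863]
ee_rot: [-180.0, -0.0, 83.0]
wrist_force: [0.3, 0.7, -0.1]
finger_gap: 0.0163
grasp_force: 0.1
```

```bash
python3 seg.py
```

```text
blob [603, 0, 37, 33, 1076] [623.  16.] [0.161 0.226]
blob [556, 58, 84, 342, 8851] [602. 289.] [0.188 0.093]
blob [266, 182, 87, 48, 3686] [309. 205.] [0.025 0.141]
28.775 [0.6216 0.1439 0.0863] [0.0297 0.1144] [ 0.45  0.86 -0.38]
```

Call:
{"fn": "arm_command", "kwargs": {"motion": [{"x":0.1,"y":0.8,"z":0,"twist":0},{"x":0.2,"y":1.6,"z":0,"twist":0},{"x":0.3,"y":2.4,"z":0,"twist":0},{"x":0.4,"y":3.2,"z":0,"twist":0},{"x":0.5,"y":4.0,"z":0,"twist":0},{"x":0.6,"y":4.8,"z":0,"twist":0},{"x":0.7,"y":5.6,"z":0,"twist":0},{"x":0.8,"y":6.4,"z":0,"twist":0},{"x":0.9,"y":7.2,"z":0,"twist":0},{"x":1.0,"y":8.0,"z":0,"twist":0},{"x":1.1,"y":8.7,"z":0,"twist":0},{"x":1.2,"y":9.4,"z":0,"twist":0}]}}

```text
t: 30.28
eef_pos: [0.6335, 0.2368, 0.0863]
ee_rot: [180.0, -0.0, 83.0]
wrist_force: [-0.5, -0.2, 0.7]
finger_gap: 0.0159
grasp_force: 0.0
```

Call:
{"fn": "arm_command", "kwargs": {"motion": [{"x":0.1,"y":0.6,"z":0,"twist":0},{"x":0.15,"y":1.2,"z":0,"twist":0},{"x":0.2,"y":1.7,"z":0,"twist":0},{"x":0.2,"y":1.7,"z":0,"twist":0},{"x":0.2,"y":1.5,"z":2,"twist":0},{"x":0.2,"y":0,"z":6,"twist":0},{"x":0.2,"y":-2,"z":10,"twist":0},{"x":0.2,"y":-4,"z":13,"twist":0},{"x":0.2,"y":-5,"z":14,"twist":0},{"x":0.2,"y":-5,"z":14,"twist":0}]}}

```text
t: 31.52
eef_pos: [0.6354, 0.1857, 0.2265]
ee_rot: [180.0, -0.0, 82.9]
wrist_force: [0.7, 0.5, -0.6]
finger_gap: 0.0157
grasp_force: 0.0
```

```bash
python3 seg.py w9.png
```

```text
blob [0, 0, 136, 400, 40247] [ 54. 191.] [-0.228  0.159]
blob [441, 0, 157, 369, 17930] [499. 210.] [0.227 0.14 ]
blob [540, 0, 85, 77, 3971] [576.  42.] [0.268 0.296]
blob [288, 49, 38, 30, 922] [306.  63.] [0.028 0.278]
blob [150, 105, 42, 21, 748] [170. 115.] [-0.101  0.233]
blob [292, 105, 37, 22, 687] [310. 115.] [0.031 0.233]
31.575 [0.6348 0.1862 0.2254] [0.0376 0.1581] [-0.14 -0.34 -0.72]
```

View pics/w9.png

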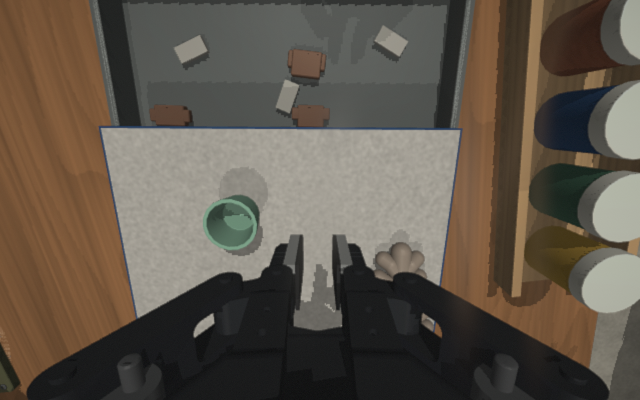

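All three trimmings lie flat in the tub at pixels (306,63), (170,115) and (310,115). The cup and leaf stand where they were and the arm is clear, so I'm handing in.

```bash
python3 -c "
from station import manip
print(manip.close_job())"
```

```text
the job is handed in; nothing more can be done
None
```

I swept all three trimmings into the reclaim tub, where the last wrist picture shows them lying flat, and handed the job in at about 32 s; no verdict came back. The cup and leaf showed no shift in that picture, and the arm never touched the jar or the things on the table, though I didn't re-measure them at the end.

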